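# Push the row of blocks home in the drilling jig and close the keeper

### The arm

A 6-joint arm with a two-finger parallel gripper is mounted at the origin on the work surface. World frame = base frame: x ahead of the robot, y to its left, z up, the work surface at z = 0. Lengths are in mm, angles in rad, forces in N, time in s.
With the tool pointing down it reaches from about 300 to 750 mm from the base axis. Payload 8.5 kg.
Tool frame: the origin (TCP) lies on the centre line of the jaws, within the pads' length; the fingertips stand 8 mm ahead of it and the grasp point (between the pads) lies 11 mm behind it; z points along the fingers, y is the line along which they close (so a half turn about z gives the same grasp; the last joint's range is limited). The gripper opens to 85 mm and grips with 20 to 120 N. Pads are 22 mm wide; open, the fingers measure 114 mm over their backs; the gripper's body (76 mm by 85 mm) begins 54 mm behind the grasp point. The pads swing forward as they close: fully open they stand 13 mm farther back than shut.
Start: joints at [0.962, 0.381, 1.297, -0, 1.464, -0.215], TCP at [211.025, 507.886, 209.422] pointing down, gripper open.
Joint ranges: [-3.11, 3.11], [-0.89, 2.33], [0.22, 2.48], [-1.42, 4.56], [0.17, 2.85], [-2.88, 2.88]. Speed limits (rad/s): [2.39, 2.39, 3.14, 3.14, 3.14, 3.14].

### API

Orientations are given as a rotation vector (axis times angle).
In Python, from plant import ctrl, eyes gives the robot as it stands.
- The arm moves only by the tool jog_arm, never from a script. Its argument "moves" is a list of rows, each a list of 3 entries, a list of its own where there are three numbers: the turn, a rotation vector about the tool's x, y, z in rad, then the shift along the tool's x, y, z in mm, then the closure in counts, from 0 (fully open) to 255 (shut). A call has 1 to 12 rows; each row shifts and turns the commanded pose from where the row before left it, along the tool's axes as they then stand; what a row does not reach is not made up. A row lasts 1/8 s, in which the tool goes at most 62.5 mm and 10.7 degrees, less where a joint would pass 70% of its speed; a pose out of reach is approached as far as the arm can. A call is refused whole if a number of a shift passes 62.5 or a number of a turn 0.188, either way. A call with a gripper value outside its range is refused whole. The fingers move at their own pace and stop on an object; "squeeze" is the grip in N (left out, the last holds). Time passes only in rows, so rows that do not move let the fingers close. It gives the time, the measured TCP pose, the force, the opening and the grip force at its end, in the units of the state.
- ctrl.get_state(): the state, without advancing time (a new reading comes with each control period).
- eyes.get_image(name): name is "scene" or "top" or "wrist"; returns a dict with "image" (420x560x3 uint8, red, green, blue), "fov_y" (degrees; the focal length in pixels is half the picture's height over the tangent of half this angle, whatever the lens; pixels are square), "cx", "cy" (the principal point, pixels), "D" ([k1, k2, p1, p2, k3] as OpenCV has them; the pictures are not rectified), "world_to_cam" (4x4, takes a point from world to camera coordinates). Camera axes: x right, y down, z forward; pixel columns grow to the right and rows downward; lengths in mm; the calibration is good to about 2 mm. A picture is of the moment at which its call begins. There is no depth.
- ctrl.hand_in(): hands the job in; it is judged then, once.
The state is a dict: "clock": time; "joint_positions": joint angles; "dq": joint speeds; "tau": joint torques, N m; "eef_pos": TCP position; "orientation": TCP orientation; "wrist_force": force on the tool from outside, world axes, zero at the start; "torque": the same for the moment, N m; "gripper_width": opening from 0.0 (shut) to 1.0 (fully open); "grasp_force": force on a finger pad.
Only numpy, scipy, OpenCV 4.12 (cv2) and the standard library are available. Lean on these libraries where they do the work, as an engineer would, in place of code of your own. Each camera call takes 0.05 s, during which the arm holds its last target. There are 200 camera calls.

### The job

In the drilling jig, push the row of four wooden blocks along its channel from behind, all together as one unbroken train, until the front block is right against the blue end stop. Then push the keeper's red tab so that its bar slides fully across behind the last block, and move clear. Only push: do not lift any block out of the channel, and leave the hammer, screwdriver and jar alone.

Things in the scene. Friction and masses are not known exactly. Their poses are not given: they have to be found in the camera images.
- jig: fixed drilling jig: black board, top (= channel floor) 12 mm above the table. Origin on the table, under the channel's centre line; x axis along the channel to the end stop (on the robot's left), y axis to the keeper's side (towards the robot). Channel 39 mm wide from x = -145 to +165 mm between aluminium fences 8 mm thick, tops 26 mm above the table; open at the end behind the row
- stop_face (a point): centre of the end stop's face that the front block must meet: 165 mm along x from the jig's origin, 32 mm above the table; axes as the jig's. The stop is a blue block 62 mm wide, 40 mm high above the channel floor
- block_front: front (nearest the stop) of the row of four touching blocks in the channel, 50 to 105 mm short of the stop at the start; beech spacer block 40 mm long (along the channel), 36 mm wide, 46 mm high, about 55 g; origin at the centre of its underside, x axis along the channel towards the stop
- block_2: second of the row, touching the front one; beech spacer block 40 mm long (along the channel), 36 mm wide, 46 mm high, about 55 g; origin at the centre of its underside, x axis along the channel towards the stop
- block_3: third of the row; beech spacer block 40 mm long (along the channel), 36 mm wide, 46 mm high, about 55 g; origin at the centre of its underside, x axis along the channel towards the stop
- block_rear: last of the row, the one to push on (its upper 32 mm stand above the fences; behind it the channel is empty); beech spacer block 40 mm long (along the channel), 36 mm wide, 46 mm high, about 55 g; origin at the centre of its underside, x axis along the channel towards the stop
- keeper (a joint): travel of the sliding keeper, m: 0 = fully drawn back, starts at 0 to 0.012, and 0.056 = fully across the channel, where it stops. It moves along the jig's -y axis, needs about 2 to 3 N, and stays where it is left
- keeper_tab (a point): centre of the outer face (push here) of the keeper's upright red tab, 30 mm wide (jig x), 9 mm thick, 29 to 73 mm above the table; this point 58 mm up, at jig x = -7 mm, jig y = 103 mm minus travel; axes as the jig's. From it a steel bar 14 mm wide, 28 to 38 mm above the table, reaches 69 mm towards the channel; it passes 5 mm behind a row that is home, and hits the side of one that is not
- screw_jar: bystander: closed glass jar of 60 mm diameter, 75 mm high, yellow cap, beyond the jig; origin at the centre of its underside
- hammer: bystander: hammer lying beside the jig, left or right; origin under its middle, handle along its -x axis
- screwdriver: bystander: screwdriver lying on the other side; origin under its middle, handle along its -x axis
There are look-alikes about, which are no part of the job. What is shaped like the block_rear but green is not meant.

How it is judged:
By the outcome, as a careful person would: the job done as asked, in the order asked, and still so for the second after the job is handed in, with the robot touching nothing.
It also fails if it takes over 42 s, if anything falls off the work surface, if the arm or the gripper's body presses on something with over 40 N, if the wrist force passes 120 N, or if a joint passes its speed limit or range.

## Working session

There is one attempt and no reset: what is moved stays moved. The work goes in short steps, Python scripts to look and compute and a tool call to move; the robot and the scene stay as the last step left them, time stands still between calls to the robot, and variables do not carry over. Pictures are saved under pics/ and viewed, at most 10 in all, crops included, and the job is handed in when it is done.

Besides the shell and the picture viewer there is one more tool, called after "Request:" by a JSON object that holds its "name" and its "arguments", one argument or row to a line. jog_arm: Moves the arm, as the interface text tells. Its arguments: {"type":"object","properties":{"moves":{"type":"array"},"squeeze":{"type":"number"}},"required":["moves"]}

```bash
mkdir -p pics
cat > h.py <<'E'
import numpy as np, cv2
from plant import ctrl, eyes
def K(d):
    f=210/np.tan(np.radians(d['fov_y'])/2); return np.array([[f,0,d['cx']],[0,f,d['cy']],[0,0,1.]])
def ray(d,uv,z):
    p=cv2.undistortPoints(np.array(uv,float).reshape(-1,1,2),K(d),np.array(d['D'],float)).reshape(-1,2)
    T=np.array(d['world_to_cam']);R=T[:3,:3];c=-R.T@T[:3,3]
    r=np.c_[p,np.ones(len(p))]@R
    return c+r*((z-c[2])/r[:,2])[:,None]
def proj(d,X):
    T=np.array(d['world_to_cam']);return cv2.projectPoints(np.array(X,float).reshape(-1,3),cv2.Rodrigues(T[:3,:3])[0],T[:3,3],K(d),np.array(d['D'],float))[0].reshape(-1,2)
E
python3 - <<'E'
from h import *
ims=[]
for n in ['top','scene']:
    d=eyes.get_image(n); np.save(n+'.npy',d,allow_pickle=True)
    cv2.imwrite(f'pics/{n}0.png',cv2.resize(d['image'][:,:,::-1],(800,600)))
    print(n,np.array(d['world_to_cam']).round(3).tolist(),d['D'])
print(ctrl.get_state())
E
```

```text
top [[0.001, -1.0, 0.01, 0.714], [-0.98, -0.003, -0.198, 572.856], [0.198, -0.01, -0.98, 1395.855], [0.0, 0.0, 0.0, 1.0]] [-0.17743951  0.          0.          0.          0.        ]
scene [[0.785, 0.619, -0.016, -446.302], [0.51, -0.662, -0.549, -260.448], [-0.35, 0.424, -0.835, 1375.292], [0.0, 0.0, 0.0, 1.0]] [-0.02883899  0.          0.          0.          0.        ]
{'clock': 0.1, 'joint_positions': array([ 9.61673714e-01,  3.81153607e-01,  1.29815053e+00, -1.79702204e-05,
        1.46359502e+00, -2.15294227e-01]), 'dq': array([ 1.97759050e-03, -2.60127211e-03, -1.05394978e-03,  8.59337410e-04,
        1.09039070e-03,  7.66601636e-06]), 'tau': array([ 4.19221848e-03, -4.49219441e+01, -2.31657976e+01, -1.07460269e-04,
        3.65089378e-03, -1.23422475e-05]), 'eef_pos': array([210.88802764, 507.65684224, 208.87173484]), 'orientation': array([-6.14531752e-01, -3.08038405e+00,  1.89128127e-03]), 'wrist_force': array([ 0.42803693, -0.0291676 , -0.35088853]), 'torque': array([-0.00379721,  0.00684438, -0.04888219]), 'grasp_force': 0.0, 'gripper_width': 0.9998704826157804}
```

View pics/top0.png

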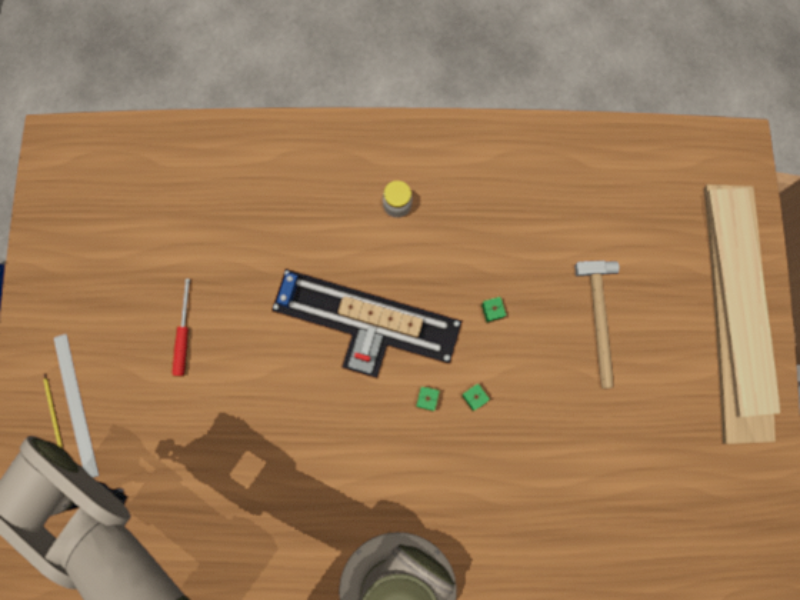

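View pics/scene0.png

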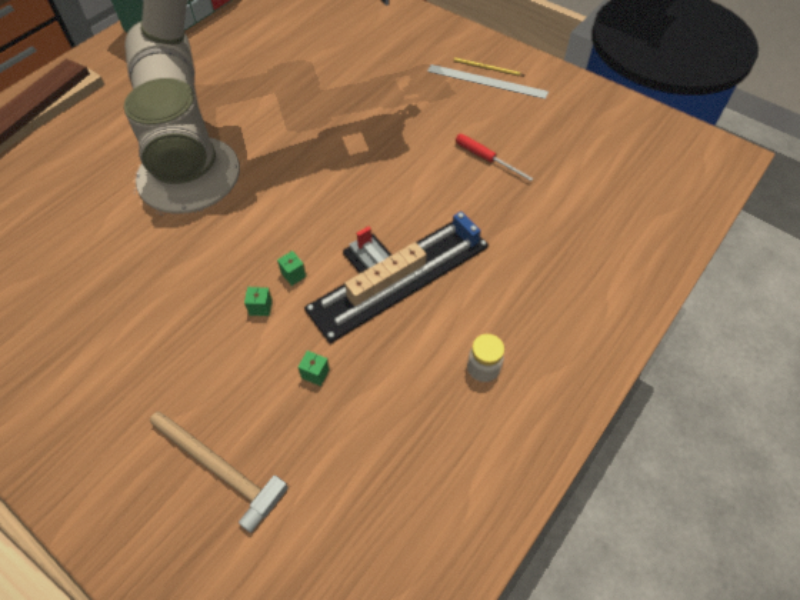

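The top view shows the jig with the blue stop at (287,288), four beech blocks from (350,306) to (411,324) and the red tab at (363,357). The three green look-alikes are at (494,309), (428,398) and (476,396). The block to push is the beech one at (411,324): it is in the channel and farthest from the stop. The enlarged crops below are to confirm that.

Run:
```python
from h import *
t=np.load('top.npy',allow_pickle=True).item(); s=np.load('scene.npy',allow_pickle=True).item()
a=cv2.resize(t['image'][180:270,180:330],None,fx=5.3,fy=5.3,interpolation=cv2.INTER_CUBIC)[:300*2]
cv2.imwrite('pics/crop1.png',a[:,:,::-1]); print(a.shape)
b=cv2.resize(s['image'][140:245,205:350],None,fx=5.3,fy=5.3,interpolation=cv2.INTER_CUBIC)
cv2.imwrite('pics/crop2.png',b[:,:,::-1]); print(b.shape)
```

```text
(477, 795, 3)
(556, 768, 3)
```

View pics/crop1.png

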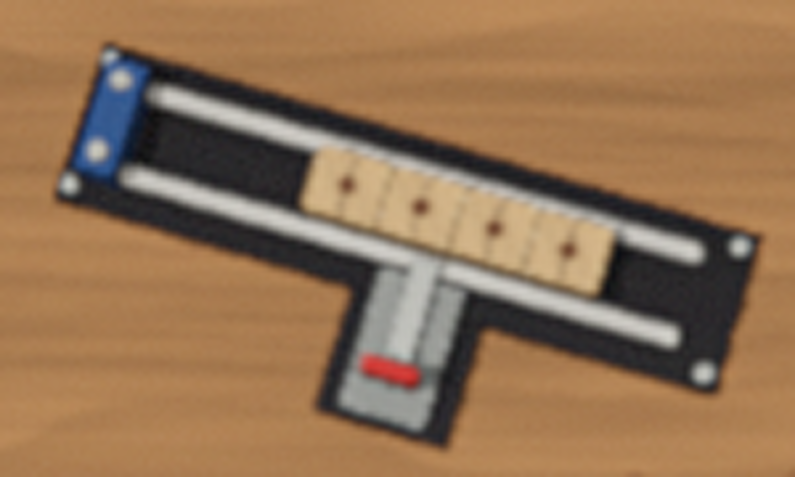

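View pics/crop2.png

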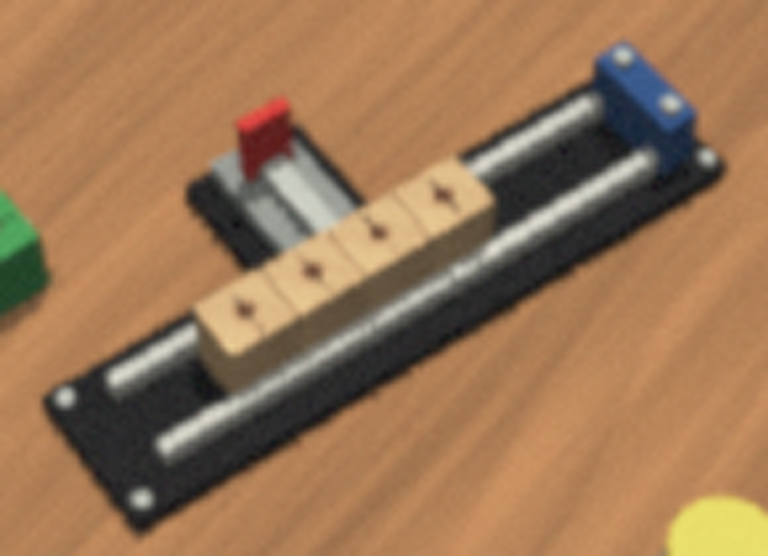

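The crops confirm it. The beech row's dots run from (346,185) to (568,249) in the top crop, and the last block's rear edge runs from (617,228) to (602,297). The tab top is at (391,371). Next I cast rays from these points.

Run:
```python
from h import *
t=np.load('top.npy',allow_pickle=True).item(); s=np.load('scene.npy',allow_pickle=True).item()
T=lambda p,z:ray(t,(np.array(p)+.5)/5.3-.5+[180,180],z)
S=lambda p,z:ray(s,(np.array(p)+.5)/5.3-.5+[205,140],z)
print('scr',T([(110,55),(69,184),(740,246),(704,374)],12)[:,:2].round(1).tolist()); print(S([(65,398),(141,498),(707,157)],12)[:,:2].round(1).tolist())
print('dots',T([(346,185),(420,206),(493,229),(568,249)],58)[:,:2].round(1).tolist(),S([(443,195),(378,232),(312,271),(244,310)],58)[:,:2].round(1).tolist())
print('fence rear ends',T([(706,253),(682,337)],26)[:,:2].round(1).tolist(),S([(108,384),(160,450)],26)[:,:2].round(1).tolist())
print('row rear',T([(617,228),(602,297)],58)[:,:2].round(1).tolist(),S([(197,308),(228,356)],58)[:,:2].round(1).tolist())
print('stop top edge',T([(150,68),(115,178)],52)[:,:2].round(1).tolist(),S([(596,68),(682,125)],52)[:,:2].round(1).tolist())
print('tab top c',T([(391,365)],73),S([(265,110)],73))
d1=(T([(346,185),(568,249)],58).mean(0),S([(443,195),(244,310)],58).mean(0)); print(d1)
for f in (T([(150,95),(703,252),(122,178),(678,336)],26),S([(595,105),(112,382),(650,160),(165,447)],26),T([(346,185),(568,249)],58),S([(443,195),(244,310)],58)):
  for a,b in zip(f[::2],f[1::2]): v=a-b; print('dir',np.degrees(np.arctan2(v[1],v[0])).round(2),np.linalg.norm(v).round(1))
```

```text
scr [[629.6, 227.4], [557.6, 247.6], [524.7, -116.5], [455.2, -96.3]]
[[451.5, -94.6], [520.0, -114.6], [622.1, 230.1]]
dots [[549.1, 94.2], [538.0, 55.3], [525.9, 17.0], [515.4, -22.3]] [[545.6, 95.2], [533.8, 56.8], [522.6, 17.9], [510.9, -20.7]]
fence rear ends [[518.6, -97.0], [473.3, -83.7]] [[470.3, -80.8], [515.9, -93.8]]
row rear [[526.6, -47.9], [490.1, -39.9]] [[491.8, -33.9], [522.0, -46.2]]
stop top edge [[613.2, 200.0], [553.5, 216.9]] [[556.4, 215.4], [614.0, 211.1]]
tab top c [[452.42302157  69.07970346  73.        ]] [[447.05094107  73.88475915  73.        ]]
(array([532.24620086,  35.97632537,  58.        ]), array([528.25208862,  37.25531271,  58.        ]))
dir 74.1 310.2
dir 74.19 310.1
dir 73.11 304.7
dir 73.27 303.9
dir 73.89 121.2
dir 73.29 121.0
```

Request:
{"name": "jog_arm", "arguments": {
  "moves": [
    [[0,0,0.182],[0,0,0],255],
    [[0,0,0.182],[0,0,0],255],
    [[0,0,0.182],[0,0,0],255],
    [[0,0,0.182],[0,0,0],255],
    [[0,0,0.182],[0,0,0],255],
    [[0,0,0.182],[0,0,0],255],
    [[0,0,0.182],[0,0,0],255],
    [[0,0,0.185],[0,0,0],255]
  ],
  "squeeze": 40
}}

```text
clock: 1.1
eef_pos: [210.9, 507.7, 209.0]
orientation: [2.517, 1.879, -0.001]
wrist_force: [-1.1, -0.6, -0.2]
gripper_width: -0.002
grasp_force: 0.0
```

Request:
{"name": "jog_arm", "arguments": {
  "moves": [
    [[0,0,0],[-39.5,36.6,0],255],
    [[0,0,0],[-39.5,36.6,0],255],
    [[0,0,0],[-39.5,36.6,0],255],
    [[0,0,0],[-39.5,36.6,0],255],
    [[0,0,0],[-39.5,36.6,0],255],
    [[0,0,0],[-39.5,36.6,0],255],
    [[0,0,0],[-39.5,36.6,0],255],
    [[0,0,0],[-39.5,36.6,0],255],
    [[0,0,0],[-39.5,36.6,0],255],
    [[0,0,0],[-39.5,36.6,0],255],
    [[0,0,0],[-39.5,36.6,0],255],
    [[0,0,0],[-39.5,36.6,0],255]
  ]
}}

```text
clock: 2.6
eef_pos: [501.4, -71.3, 209.2]
orientation: [-2.511, -1.887, 0.0]
wrist_force: [0.5, 1.1, -0.2]
gripper_width: -0.001
grasp_force: 0.0
```

```bash
cat >> h.py <<'E'
from scipy.spatial.transform import Rotation
def st():
    s=ctrl.get_state(); R=Rotation.from_rotvec(s['orientation']).as_matrix(); a=np.radians(73.8)
    p=s['eef_pos']; o=np.array([535,50.3]); d=p[:2]-o; c,n=np.cos(a),np.sin(a)
    print('t',s['clock'],'p',p.round(1),'jig',(d@[c,n]).round(1),(d@[-n,c]).round(1),'toolx deg',np.degrees(np.arctan2(R[1,0],R[0,0])).round(2),'z',R[:,2].round(3),'F',s['wrist_force'].round(2),'gw',round(s['gripper_width'],3))
E
python3 -c "
from h import *
st()"
```

```text
t 2.6 p [501.4 -71.3 209.2] jig -126.2 -1.7 toolx deg 73.83 z [-0.  0. -1.] F [ 0.47  1.14 -0.17] gw -0.001
```

Request:
{"name": "jog_arm", "arguments": {
  "moves": [
    [[0,0,0],[0,-2,45],255],
    [[0,0,0],[0,0,45],255],
    [[0,0,0],[0,0,40],255],
    [[0,0,0],[0,0,25],255],
    [[0,0,0],[0,0,14],255],
    [[0,0,0],[0,0,0],255]
  ]
}}

```text
clock: 3.35
eef_pos: [498.8, -69.0, 40.0]
orientation: [-2.511, -1.887, 0.001]
wrist_force: [0.2, -0.1, 0.4]
gripper_width: -0.005
grasp_force: 0.0
```

Run:
```python
from h import *
st(); d=eyes.get_image('scene'); t=eyes.get_image('top')
b=cv2.resize(d['image'][130:265,195:365],(550,437),interpolation=cv2.INTER_CUBIC)
cv2.imwrite('pics/s1.png',b[:,:,::-1])
```

```text
t 3.35 p [498.8 -69.   40. ] jig -124.6 1.4 toolx deg 73.84 z [-0.001  0.    -1.   ] F [ 0.2  -0.12  0.44] gw -0.005
```

View pics/s1.png

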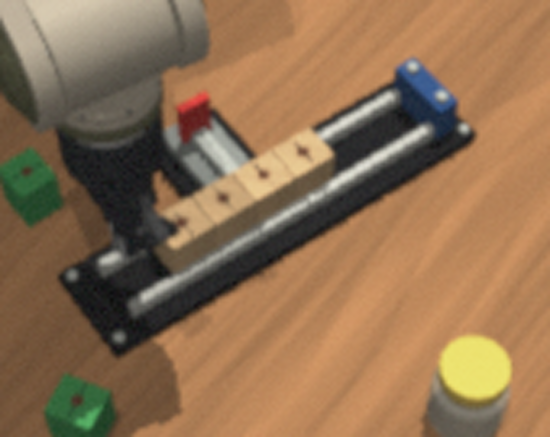

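The fingers stand behind the row, at about (125,245), with the rear block's edge at (160,250). I'll check their lateral placement by projecting the tip.

Run:
```python
from h import *
s=np.load('scene.npy',allow_pickle=True).item()
u=np.array([.279,.960]);v=np.array([-.96,.279]);o=np.array([535,50.3])
for x,y,z in [(-124.6,1.4,32),(-145,23.5,26),(-145,-23.5,26),(-94.5,-18,58),(-94.5,18,58),(-7,85,73),(165,0,52)]:
    p=o+x*u+y*v; q=proj(s,[*p,z])[0]; print(x,y,z,((q-[195,130])*3.235).round(0))
```

```text
-124.6 1.4 32 [132. 270.]
-145 23.5 26 [ 97. 268.]
-145 -23.5 26 [128. 308.]
-94.5 -18 58 [175. 250.]
-94.5 18 58 [150. 220.]
-7 85 73 [192. 106.]
165 0 52 [414.  91.]
```

Request:
{"name": "jog_arm", "arguments": {
  "moves": [
    [[0,0,0],[4,0,0],255],
    [[0,0,0],[4,0,0],255],
    [[0,0,0],[3,0,0],255],
    [[0,0,0],[2,0,0],255],
    [[0,0,0],[2,0,0],255],
    [[0,0,0],[2,0,0],255],
    [[0,0,0],[2,0,0],255],
    [[0,0,0],[2,0,0],255],
    [[0,0,0],[2,0,0],255],
    [[0,0,0],[2,0,0],255]
  ]
}}

```text
clock: 4.7
eef_pos: [506.0, -44.9, 40.4]
orientation: [-2.512, -1.887, 0.0]
wrist_force: [0.1, -0.9, 0.5]
gripper_width: -0.0
grasp_force: 0.0
```

Request:
{"name": "jog_arm", "arguments": {
  "moves": [
    [[0,0,0],[3,0,0],255],
    [[0,0,0],[4,0,0],255],
    [[0,0,0],[4,0,0],255],
    [[0,0,0],[4,0,0],255],
    [[0,0,0],[4,0,0],255],
    [[0,0,0],[4,0,0],255],
    [[0,0,0],[4,0,0],255],
    [[0,0,0],[4,0,0],255],
    [[0,0,0],[4,0,0],255],
    [[0,0,0],[3,0,0],255],
    [[0,0,0],[2,0,0],255]
  ]
}}

```text
clock: 6.08
eef_pos: [517.2, -6.4, 40.4]
orientation: [2.511, 1.887, 0.0]
wrist_force: [-0.2, -0.7, 0.4]
gripper_width: -0.002
grasp_force: 0.0
```

Run:
```python
from h import *
st(); d=eyes.get_image('scene')
b=cv2.resize(d['image'][130:265,195:365],(550,437),interpolation=cv2.INTER_CUBIC)
cv2.imwrite('pics/s2.png',b[:,:,::-1])
```

```text
t 6.075 p [517.2  -6.4  40.4] jig -59.4 1.3 toolx deg 73.85 z [ 0.  0. -1.] F [-0.17 -0.74  0.38] gw -0.002
```

View pics/s2.png

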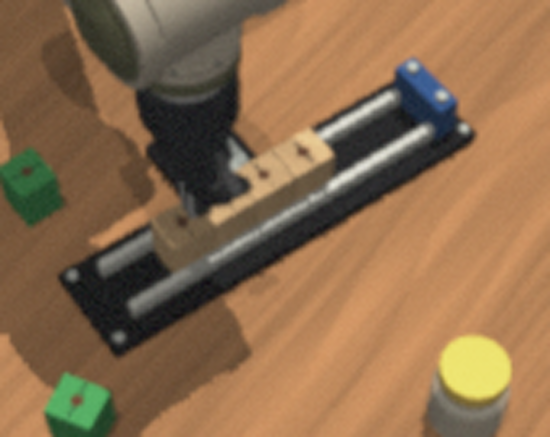

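The row has not moved: the front block's end is still at (333,165) and the rear dot at (182,220). The fingers, at about (210,195), are passing over or beside it. I'm stopping to look.

Run:
```python
from h import *
d=eyes.get_image('scene'); t=eyes.get_image('top'); w=eyes.get_image('wrist')
p=ctrl.get_state()['eef_pos']
for dz in (-8,0,20,65): print(dz,proj(d,p+[0,0,dz])[0].round(1),proj(t,p+[0,0,dz])[0].round(1))
a=cv2.resize(d['image'][150:230,220:320],(500,400),interpolation=cv2.INTER_CUBIC)
q=proj(d,p+[0,0,-8])[0]; cv2.circle(a,tuple(int(x) for x in (q-[220,150])*5),3,(255,0,255),-1)
tt=cv2.resize(t['image'][180:270,180:330],(300,180),interpolation=cv2.INTER_CUBIC)
W=cv2.resize(w['image'],(300,225)); print(proj(w,p+[0,0,-8]))
o=np.zeros((410,800,3),np.uint8); o[:400,:500]=a; o[:180,500:]=tt; o[180:405,500:]=W
cv2.imwrite('pics/s3.png',o[:,:,::-1])
```

```text
-8 [256.4 201.2] [281.  227.4]
0 [256.2 199.5] [281. 227.]
20 [255.9 195.2] [281.1 225.8]
65 [255.  185.1] [281.4 223.1]
[[274.85207074 254.49620866]]
```

View pics/s3.png

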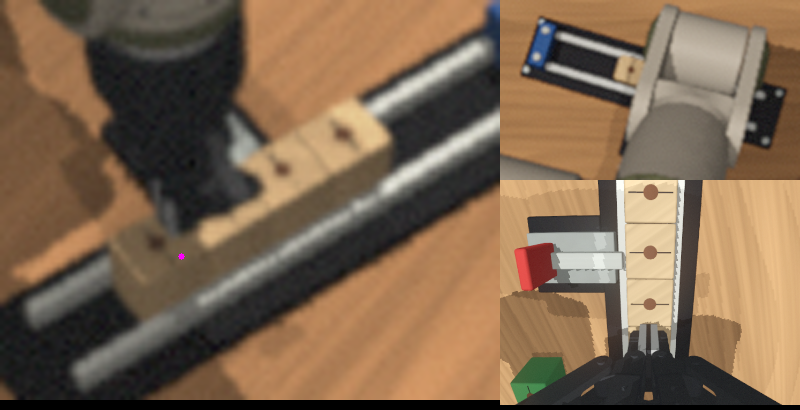

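Run:
```python
from h import *
w=eyes.get_image('wrist'); print(ctrl.get_state()['joint_positions'].round(3))
g=cv2.imread  # noqa
dots=[((650-500)/300*560,(y-180)/225*420) for y in (192,252,304)]
for z in (30,58,90,12):
    r=ray(w,dots,z); print(z,r[:,:2].round(1).tolist(),np.linalg.norm(np.diff(r,axis=0),axis=1).round(1))
T=np.array(w['world_to_cam']);print('cam',(-T[:3,:3].T@T[:3,3]).round(1))
a=cv2.resize(w['image'][200:420,150:400],(700,600),interpolation=cv2.INTER_CUBIC)
for dz in (-8,18):
    q=proj(w,ctrl.get_state()['eef_pos']+[0,0,dz])[0];print(dz,q);cv2.circle(a,(int((q[0]-150)*2.8),int((q[1]-200)*2.727)),3,(255,0,255),-1)
cv2.imwrite('pics/w1.png',a[:,:,::-1])
```

```text
[-0.242  0.517  1.629 -0.     0.996  0.04 ]
30 [[549.4, 96.3], [536.2, 50.3], [522.9, 3.7]] [47.9 48.5]
58 [[548.1, 92.7], [537.0, 54.0], [525.8, 14.8]] [40.3 40.7]
90 [[546.7, 88.6], [537.9, 58.3], [529.1, 27.6]] [31.6 31.9]
12 [[550.3, 98.6], [535.7, 47.9], [521.0, -3.4]] [52.8 53.4]
cam [541.3  73.7 206. ]
-8 [274.89341177 254.3793768 ]
18 [274.66628973 280.01169514]
```

View pics/w1.png

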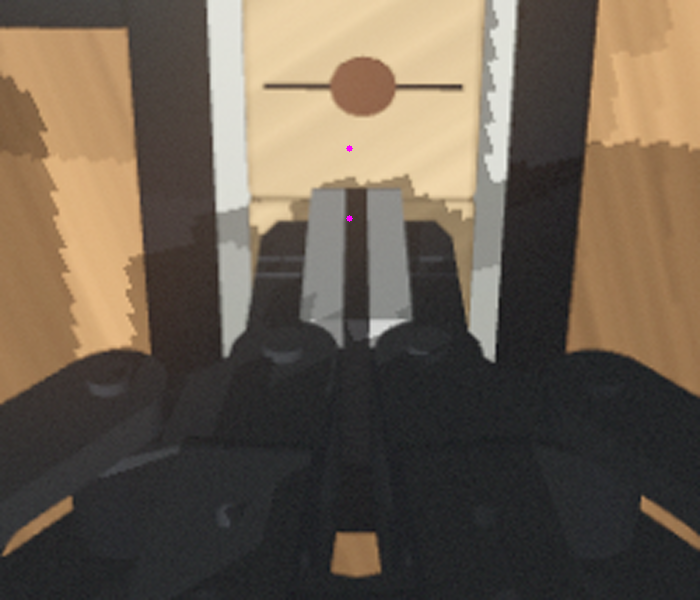

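The wrist view shows the pad tips at about (357,188), short of the predicted tip at (349,148). So the true tip sits higher than TCP minus 8 and has passed just above the block tops. I'll estimate its height.

Run:
```python
from h import *
w=eyes.get_image('wrist'); s=ctrl.get_state();R=Rotation.from_rotvec(s['orientation']).as_matrix()
for tz in (8,0,-8,-14,-20,-26,-32):
    q=proj(w,[s['eef_pos']+R@[x,y,tz] for x,y in ((11,0),(-11,0),(11,-14.5),(11,14.5))]); print(tz,((q-[150,200])*[2.8,2.727]).round(0).tolist())
```

```text
8 [[349.0, 94.0], [350.0, 201.0], [268.0, 94.0], [431.0, 94.0]]
0 [[349.0, 111.0], [349.0, 222.0], [264.0, 111.0], [434.0, 111.0]]
-8 [[349.0, 131.0], [349.0, 245.0], [260.0, 131.0], [438.0, 131.0]]
-14 [[349.0, 146.0], [349.0, 263.0], [257.0, 146.0], [440.0, 146.0]]
-20 [[349.0, 163.0], [349.0, 283.0], [254.0, 163.0], [443.0, 163.0]]
-26 [[348.0, 181.0], [349.0, 304.0], [250.0, 181.0], [447.0, 181.0]]
-32 [[348.0, 200.0], [349.0, 326.0], [246.0, 200.0], [450.0, 200.0]]
```

Request:
{"name": "jog_arm", "arguments": {
  "moves": [
    [[0,0,0],[0,0,-6],255],
    [[0,0,0],[-15,0,0],255],
    [[0,0,0],[-25,0,0],255],
    [[0,0,0],[-22,0,0],255],
    [[0,0,0],[-8,0,0],255],
    [[0,0,0],[0,0,8],255],
    [[0,0,0],[0,0,6],255],
    [[0,0,0],[0,0,5],255],
    [[0,0,0],[0,0,4],255],
    [[0,0,0],[0,0,3],255],
    [[0,0,0],[0,0,0],255]
  ]
}}

```text
clock: 7.75
eef_pos: [497.6, -73.7, 20.3]
orientation: [-2.511, -1.887, 0.0]
wrist_force: [-0.3, -0.4, -0.0]
gripper_width: 0.0
grasp_force: 0.0
```

Run:
```python
from h import *
st(); d=eyes.get_image('scene'); w=eyes.get_image('wrist')
a=cv2.resize(d['image'][150:240,205:320],(460,360),interpolation=cv2.INTER_CUBIC)
b=cv2.resize(w['image'][150:420,150:400],(333,360),interpolation=cv2.INTER_CUBIC)
cv2.imwrite('pics/s4.png',np.hstack([a,b])[:,:,::-1])
```

```text
t 7.75 p [497.6 -73.7  20.3] jig -129.6 1.3 toolx deg 73.85 z [-0.  0. -1.] F [-0.3  -0.44 -0.04] gw 0.0
```

View pics/s4.png

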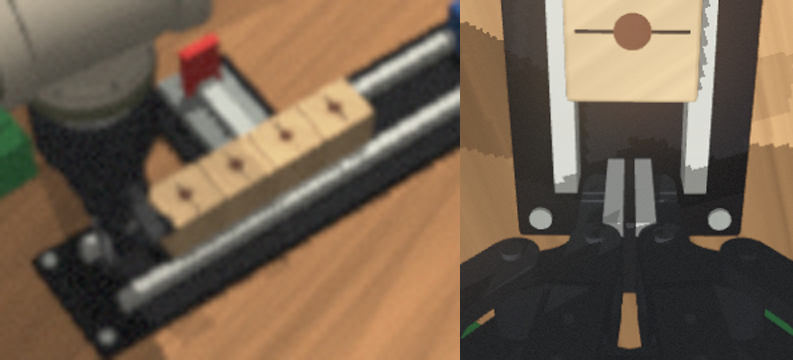

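The fingers are behind the row, in line with the channel: the wrist inset has the fingers at x≈628 and the channel centre at ≈632. There is no contact. I'll go down a little more and then push until I feel the row.

Request:
{"name": "jog_arm", "arguments": {
  "moves": [
    [[0,0,0],[0,0,2],255],
    [[0,0,0],[0,0,2],255],
    [[0,0,0],[0,0,2],255],
    [[0,0,0],[0,0,2],255],
    [[0,0,0],[0,0,0],255]
  ]
}}

```text
clock: 8.48
eef_pos: [497.6, -73.8, 12.3]
orientation: [-2.511, -1.887, 0.0]
wrist_force: [0.1, -0.0, -0.4]
gripper_width: 0.001
grasp_force: 0.0
```

Request:
{"name": "jog_arm", "arguments": {
  "moves": [
    [[0,0,0],[4,0,0],255],
    [[0,0,0],[4,0,0],255],
    [[0,0,0],[4,0,0],255],
    [[0,0,0],[3,0,0],255],
    [[0,0,0],[3,0,0],255],
    [[0,0,0],[3,0,0],255],
    [[0,0,0],[3,0,0],255],
    [[0,0,0],[3,0,0],255],
    [[0,0,0],[3,0,0],255],
    [[0,0,0],[3,0,0],255],
    [[0,0,0],[3,0,0],255],
    [[0,0,0],[0,0,0],255]
  ]
}}

```text
clock: 9.98
eef_pos: [507.7, -38.9, 12.4]
orientation: [-2.511, -1.887, -0.0]
wrist_force: [1.0, 0.6, -0.2]
gripper_width: -0.003
grasp_force: 0.0
```

```bash
cat >> h.py <<'E'
def dots():
    w=eyes.get_image('wrist'); h=cv2.cvtColor(w['image'],cv2.COLOR_RGB2HSV)
    m=cv2.inRange(h,(3,70,70),(14,190,190)); m=cv2.morphologyEx(m,cv2.MORPH_OPEN,np.ones((5,5)))
    n,l,S,C=cv2.connectedComponentsWithStats(m)
    for i in range(1,n):
        x,y,W,H,A=S[i]
        if 80<A<2500 and .6<W/H<1.6 and A/W/H>.65:
            d=ray(w,C[i],58)[0,:2]-[535,50.3]; print('dot px',C[i].round(0),'A',A,'jig x,y',(d@[.279,.960]).round(1),(d@[-.96,.279]).round(1))
E
python3 -c "
from h import *
st();dots()"
```

```text
t 9.975 p [507.7 -38.9  12.4] jig -93.3 1.3 toolx deg 73.85 z [-0.  0. -1.] F [ 1.02  0.65 -0.19] gw -0.003
dot px [280. 125.] A 785 jig x,y -22.9 -0.5
dot px [279. 244.] A 574 jig x,y -63.3 -0.4
dot px [ 13. 396.] A 190 jig x,y -137.2 115.7
```

The row is moving now: the rear dot is at jig x = -63 and the contact face is about TCP+10 mm. About 88 mm remain.

Request:
{"name": "jog_arm", "arguments": {
  "moves": [
    [[0,0,0],[2,0,0],255],
    [[0,0,0],[3,0,0],255],
    [[0,0,0],[4,0,0],255],
    [[0,0,0],[4,0,0],255],
    [[0,0,0],[4,0,0],255],
    [[0,0,0],[4,0,0],255],
    [[0,0,0],[4,0,0],255],
    [[0,0,0],[4,0,0],255],
    [[0,0,0],[4,0,0],255],
    [[0,0,0],[3,0,0],255],
    [[0,0,0],[2,0,0],255],
    [[0,0,0],[0,0,0],255]
  ]
}}

```text
clock: 11.52
eef_pos: [518.3, -2.6, 12.4]
orientation: [-2.511, -1.887, -0.0]
wrist_force: [-1.1, -0.6, 0.4]
gripper_width: 0.001
grasp_force: 0.0
```

```bash
python3 -c "
from h import *
st();dots()"
```

```text
t 11.525 p [518.3  -2.6  12.4] jig -55.4 1.3 toolx deg 73.85 z [ 0.  0. -1.] F [-1.06 -0.58  0.35] gw 0.001
dot px [279. 125.] A 785 jig x,y 15.0 -0.3
dot px [279. 244.] A 577 jig x,y -25.4 -0.3
```

Request:
{"name": "jog_arm", "arguments": {
  "moves": [
    [[0,0,0],[2,0,0],255],
    [[0,0,0],[3,0,0],255],
    [[0,0,0],[4,0,0],255],
    [[0,0,0],[4,0,0],255],
    [[0,0,0],[4,0,0],255],
    [[0,0,0],[4,0,0],255],
    [[0,0,0],[4,0,0],255],
    [[0,0,0],[4,0,0],255],
    [[0,0,0],[4,0,0],255],
    [[0,0,0],[3,0,0],255],
    [[0,0,0],[2,0,0],255],
    [[0,0,0],[0,0,0],255]
  ]
}}

```text
clock: 13.08
eef_pos: [528.9, 34.0, 12.4]
orientation: [-2.511, -1.887, -0.001]
wrist_force: [-0.1, 0.1, 0.3]
gripper_width: -0.002
grasp_force: 0.0
```

```bash
python3 -c "
from h import *
st();dots()"
```

```text
t 13.075 p [528.9  34.   12.4] jig -17.3 1.4 toolx deg 73.84 z [ 0.  0. -1.] F [-0.14  0.09  0.26] gw -0.002
dot px [279. 126.] A 788 jig x,y 52.9 -0.3
dot px [279. 244.] A 578 jig x,y 12.5 -0.3
```

Request:
{"name": "jog_arm", "arguments": {
  "moves": [
    [[0,0,0],[2,0,0],255],
    [[0,0,0],[2,0,0],255],
    [[0,0,0],[2,0,0],255],
    [[0,0,0],[2,0,0],255],
    [[0,0,0],[1,0,0],255],
    [[0,0,0],[0,0,0],255]
  ]
}}

```text
clock: 13.88
eef_pos: [531.4, 42.5, 12.4]
orientation: [-2.511, -1.887, -0.001]
wrist_force: [0.7, 0.7, 0.0]
gripper_width: 0.001
grasp_force: 0.0
```

Request:
{"name": "jog_arm", "arguments": {
  "moves": [
    [[0,0,0],[1,0,0],255],
    [[0,0,0],[0.5,0,0],255],
    [[0,0,0],[0,0,0],255]
  ]
}}

```text
clock: 14.25
eef_pos: [531.8, 43.8, 12.5]
orientation: [2.512, 1.887, 0.0]
wrist_force: [0.4, -0.9, -0.6]
gripper_width: -0.002
grasp_force: 0.7
```

Request:
{"name": "jog_arm", "arguments": {
  "moves": [
    [[0,0,0],[1,0,0],255],
    [[0,0,0],[0.5,0,0],255],
    [[0,0,0],[0,0,0],255]
  ]
}}

```text
clock: 14.62
eef_pos: [532.2, 45.3, 12.5]
orientation: [2.511, 1.887, 0.0]
wrist_force: [-0.6, -1.8, 0.4]
gripper_width: -0.001
grasp_force: 0.8
```

```bash
python3 -c "
from h import *
st();dots()"
```

```text
t 14.625 p [532.2  45.3  12.5] jig -5.6 1.3 toolx deg 73.85 z [ 0. -0. -1.] F [-0.59 -1.85  0.36] gw -0.001
dot px [279. 126.] A 781 jig x,y 64.6 -0.4
dot px [279. 244.] A 571 jig x,y 24.2 -0.3
```

Nearly home, so I'll advance in small steps until the force rises clearly.

Request:
{"name": "jog_arm", "arguments": {
  "moves": [
    [[0,0,0],[0.5,0,0],255],
    [[0,0,0],[0.5,0,0],255],
    [[0,0,0],[0,0,0],255]
  ]
}}

```text
clock: 15.05
eef_pos: [532.5, 46.2, 12.5]
orientation: [2.511, 1.887, 0.0]
wrist_force: [-0.6, -2.2, 1.5]
gripper_width: -0.005
grasp_force: 1.1
```

Request:
{"name": "jog_arm", "arguments": {
  "moves": [
    [[0,0,0],[0.5,0,0],255],
    [[0,0,0],[0.5,0,0],255],
    [[0,0,0],[0,0,0],255]
  ]
}}

```text
clock: 15.42
eef_pos: [532.5, 46.4, 12.5]
orientation: [2.511, 1.887, -0.002]
wrist_force: [-1.6, -7.1, 2.0]
gripper_width: 0.004
grasp_force: 3.8
```

```bash
python3 -c "
from h import *
st();dots()"
```

```text
t 15.425 p [532.5  46.4  12.5] jig -4.4 1.3 toolx deg 73.85 z [-0.001 -0.001 -1.   ] F [-1.63 -7.08  2.01] gw 0.004
dot px [279. 126.] A 788 jig x,y 65.8 -0.3
dot px [279. 244.] A 573 jig x,y 25.5 -0.3
```

The row is home: force 7 N and the rear dot at x = 25. I'll back off, lift, turn 90° and go outside the tab.

Request:
{"name": "jog_arm", "arguments": {
  "moves": [
    [[0,0,0],[-3,0,0],255],
    [[0,0,0],[-10,0,0],255],
    [[0,0,0],[-17,0,0],255],
    [[0,0,0],[0,0,-25],255],
    [[0,0,0],[0,0,-45],255],
    [[0,0,0],[0,0,-40],255]
  ]
}}

```text
clock: 16.23
eef_pos: [524.1, 17.4, 123.8]
orientation: [-2.512, -1.886, -0.0]
wrist_force: [-0.2, 0.4, -0.4]
gripper_width: 0.0
grasp_force: 0.0
```

Request:
{"name": "jog_arm", "arguments": {
  "moves": [
    [[0,0,0.1745],[0,0,0],255],
    [[0,0,0.1745],[0,0,0],255],
    [[0,0,0.1745],[0,0,0],255],
    [[0,0,0.1745],[0,0,0],255],
    [[0,0,0.1745],[0,0,0],255],
    [[0,0,0.1745],[0,0,0],255],
    [[0,0,0.1745],[0,0,0],255],
    [[0,0,0.1745],[0,0,0],255],
    [[0,0,0.1745],[0,0,0],255],
    [[0,0,0],[0,0,0],255]
  ]
}}

```text
clock: 17.48
eef_pos: [524.1, 17.6, 122.3]
orientation: [-3.111, 0.44, 0.0]
wrist_force: [0.3, -0.2, 0.1]
gripper_width: -0.002
grasp_force: 0.0
```

Request:
{"name": "jog_arm", "arguments": {
  "moves": [
    [[0,0,0],[-30,-7,0],255],
    [[0,0,0],[-35,-7,0],255],
    [[0,0,0],[-35,-7,0],255],
    [[0,0,0],[-24,-6,0],255],
    [[0,0,0],[0,0,0],255]
  ]
}}

```text
clock: 18.1
eef_pos: [411.8, 79.0, 122.6]
orientation: [-3.111, 0.434, 0.0]
wrist_force: [-0.2, 0.5, -0.2]
gripper_width: -0.0
grasp_force: 0.0
```

```bash
cat >> h.py <<'E'
def tab(z=73):
    w=eyes.get_image('wrist'); h=cv2.cvtColor(w['image'],cv2.COLOR_RGB2HSV)
    m=cv2.inRange(h,(0,170,80),(5,255,255))|cv2.inRange(h,(172,170,80),(180,255,255))
    n,l,S,C=cv2.connectedComponentsWithStats(m); i=1+np.argmax(S[1:,4]); print('tab px',C[i].round(0),S[i])
    x,y,W,H,A=S[i]
    for q in ((x,y),(x+W,y),(x,y+H),(x+W,y+H)):
        d=ray(w,q,z)[0,:2]-[535,50.3]; print(q,'jig',(d@[.279,.960]).round(1),(d@[-.96,.279]).round(1))
    return w
E
python3 -c "
from h import *
st();dots();tab()"
```

```text
t 18.1 p [411.8  79.  122.6] jig -6.8 126.4 toolx deg -15.9 z [-0.  0. -1.] F [-0.21  0.48 -0.17] gw -0.0
dot px [77.  7.] A 223 jig x,y 106.4 -0.4
dot px [146.   6.] A 206 jig x,y 66.2 0.1
dot px [217.   5.] A 189 jig x,y 26.2 0.4
dot px [11. 10.] A 211 jig x,y 146.5 -0.7
dot px [481. 213.] A 118 jig x,y -142.4 122.1
tab px [258. 169.] [257 169   3   2   3]
(np.int32(257), np.int32(169)) jig 4.0 88.7
(np.int32(260), np.int32(169)) jig 2.3 88.7
(np.int32(257), np.int32(171)) jig 4.1 89.9
(np.int32(260), np.int32(171)) jig 2.3 89.9
```

```bash
python3 - <<'E'
t=open('h.py').read()
i=t.index("    m=cv2.inRange(h,(0,170"); j=t.index("\n",i)
open('h.py','w').write(t[:i]+"    r,g,b=[w['image'][:,:,k].astype(float) for k in range(3)]; m=((r>2.2*g)&(r>2.2*b)&(r>60)).astype('u1')"+t[j:])
E
python3 -c "
from h import *
tab()"
```

```text
tab px [274. 162.] [ 249  148   50   26 1053]
(np.int32(249), np.int32(148)) jig 8.3 75.8
(np.int32(299), np.int32(148)) jig -20.3 75.7
(np.int32(249), np.int32(174)) jig 8.6 91.0
(np.int32(299), np.int32(174)) jig -20.6 91.0
```

All four dots are 40 mm apart and home. The tab spans x -20..8 with its outer face at y≈91, so it needs about 44 mm of push. Going down.

Request:
{"name": "jog_arm", "arguments": {
  "moves": [
    [[0,0,0],[0,0,35],255],
    [[0,0,0],[0,0,30],255],
    [[0,0,0],[0,0,20],255],
    [[0,0,0],[0,0,10],255],
    [[0,0,0],[0,0,3],255],
    [[0,0,0],[0,0,0],255]
  ]
}}

```text
clock: 19.0
eef_pos: [413.2, 78.6, 24.8]
orientation: [-3.11, 0.441, -0.001]
wrist_force: [-0.5, -0.5, 0.3]
gripper_width: -0.002
grasp_force: 0.0
```

Request:
{"name": "jog_arm", "arguments": {
  "moves": [
    [[0,0,0],[5,0,0],255],
    [[0,0,0],[5,0,0],255],
    [[0,0,0],[4,0,0],255],
    [[0,0,0],[4,0,0],255],
    [[0,0,0],[3,0,0],255],
    [[0,0,0],[3,0,0],255],
    [[0,0,0],[3,0,0],255],
    [[0,0,0],[3,0,0],255],
    [[0,0,0],[3,0,0],255],
    [[0,0,0],[3,0,0],255]
  ]
}}

```text
clock: 20.25
eef_pos: [447.4, 68.7, 24.4]
orientation: [3.11, -0.441, -0.0]
wrist_force: [-1.8, -0.5, 0.3]
gripper_width: 0.003
grasp_force: 1.1
```

```bash
python3 -c "
from h import *
st();dots();w=tab()
b=eyes.get_image('scene')['image'][120:240,205:365]
cv2.imwrite('pics/s5.png',np.hstack([cv2.resize(b,(440,330),interpolation=cv2.INTER_CUBIC),cv2.resize(w['image'][:,140:420],(220,330))])[:,:,::-1])"
```

```text
t 20.25 p [447.4  68.7  24.4] jig -6.8 89.2 toolx deg -16.14 z [-0. -0. -1.] F [-1.8  -0.51  0.3 ] gw 0.003
dot px [176.  68.] A 718 jig x,y 26.2 -0.4
dot px [59. 71.] A 661 jig x,y 66.6 -0.5
tab px [272. 267.] [ 231  231   83   67 4725]
(np.int32(231), np.int32(231)) jig 7.9 51.3
(np.int32(314), np.int32(231)) jig -19.8 51.2
(np.int32(231), np.int32(298)) jig 9.0 77.2
(np.int32(314), np.int32(298)) jig -20.7 77.1
```

The tab is in contact and moving. Its outer face is now at about y = 78, so 31 mm remain.

Request:
{"name": "jog_arm", "arguments": {
  "moves": [
    [[0,0,0],[3,0,0],255],
    [[0,0,0],[3,0,0],255],
    [[0,0,0],[3,0,0],255],
    [[0,0,0],[3,0,0],255],
    [[0,0,0],[3,0,0],255],
    [[0,0,0],[3,0,0],255],
    [[0,0,0],[3,0,0],255],
    [[0,0,0],[3,0,0],255],
    [[0,0,0],[2,0,0],255],
    [[0,0,0],[0,0,0],255]
  ]
}}

```text
clock: 21.65
eef_pos: [472.8, 61.5, 24.4]
orientation: [-3.11, 0.441, -0.001]
wrist_force: [-1.3, 0.8, -0.5]
gripper_width: 0.001
grasp_force: 0.1
```

Request:
{"name": "jog_arm", "arguments": {
  "moves": [
    [[0,0,0],[1,0,0],255],
    [[0,0,0],[1,0,0],255],
    [[0,0,0],[1,0,0],255],
    [[0,0,0],[0,0,0],255]
  ]
}}

```text
clock: 22.15
eef_pos: [475.3, 60.7, 24.4]
orientation: [-3.11, 0.441, -0.0]
wrist_force: [-1.0, 0.5, 0.7]
gripper_width: -0.003
grasp_force: 0.7
```

Request:
{"name": "jog_arm", "arguments": {
  "moves": [
    [[0,0,0],[1,0,0],255],
    [[0,0,0],[0.5,0,0],255],
    [[0,0,0],[0,0,0],255]
  ]
}}

```text
clock: 22.52
eef_pos: [476.7, 60.3, 24.4]
orientation: [-3.11, 0.441, -0.0]
wrist_force: [-1.7, 0.9, 1.0]
gripper_width: 0.003
grasp_force: 0.8
```

```bash
python3 -c "
from h import *
st();dots();tab()"
```

```text
t 22.525 p [476.7  60.3  24.4] jig -6.7 58.7 toolx deg -16.14 z [ 0.  0. -1.] F [-1.72  0.95  1.03] gw 0.003
dot px [ 73. 160.] A 544 jig x,y 66.6 -0.2
dot px [182. 159.] A 596 jig x,y 26.3 -0.2
dot px [547. 397.] A 160 jig x,y -138.0 114.4
tab px [273. 267.] [ 231  232   84   66 4705]
(np.int32(231), np.int32(232)) jig 8.1 21.6
(np.int32(315), np.int32(232)) jig -20.1 21.6
(np.int32(231), np.int32(298)) jig 9.1 47.2
(np.int32(315), np.int32(298)) jig -21.0 47.1
```

Continuing in small steps until the force shows the keeper's end stop.

Request:
{"name": "jog_arm", "arguments": {
  "moves": [
    [[0,0,0],[0.7,0,0],255],
    [[0,0,0],[0.7,0,0],255],
    [[0,0,0],[0,0,0],255]
  ]
}}

```text
clock: 23.0
eef_pos: [477.3, 60.1, 24.4]
orientation: [-3.11, 0.441, 0.003]
wrist_force: [-5.1, 1.2, 3.0]
gripper_width: 0.003
grasp_force: 2.5
```

Request:
{"name": "jog_arm", "arguments": {
  "moves": [
    [[0,0,0],[0.7,0,0],255],
    [[0,0,0],[0.7,0,0],255],
    [[0,0,0],[0,0,0],255]
  ]
}}

```text
clock: 23.38
eef_pos: [477.3, 60.1, 24.4]
orientation: [-3.11, 0.441, 0.007]
wrist_force: [-9.4, 2.5, 7.6]
gripper_width: 0.001
grasp_force: 5.4
```

It is hard against its stop: 10 N and no motion. Now moving clear.

Request:
{"name": "jog_arm", "arguments": {
  "moves": [
    [[0,0,0],[-3,0,0],255],
    [[0,0,0],[-10,0,0],255],
    [[0,0,0],[-25,0,0],255],
    [[0,0,0],[-25,0,0],255],
    [[0,0,0],[-5,0,-30],255],
    [[0,0,0],[0,0,-50],255],
    [[0,0,0],[0,0,-40],255],
    [[0,0,0],[0,0,0],255]
  ]
}}

```text
clock: 24.38
eef_pos: [415.2, 78.4, 146.7]
orientation: [-3.11, 0.441, -0.01]
wrist_force: [0.5, 0.1, -1.3]
gripper_width: 0.0
grasp_force: 0.0
```

```bash
python3 -c "
from h import *
st();dots();w=tab()
b=eyes.get_image('scene')['image'][120:240,205:365]
cv2.imwrite('pics/s6.png',np.hstack([cv2.resize(b,(440,330),interpolation=cv2.INTER_CUBIC),cv2.resize(w['image'],(360,330))])[:,:,::-1])"
```

```text
t 24.375 p [415.2  78.4 146.7] jig -6.5 122.9 toolx deg -16.13 z [ 0.007 -0.001 -1.   ] F [ 0.45  0.06 -1.29] gw 0.0
dot px [224.  18.] A 197 jig x,y 25.9 -0.6
dot px [159.  19.] A 193 jig x,y 66.3 -0.6
dot px [97. 21.] A 190 jig x,y 106.4 -0.8
dot px [37. 24.] A 170 jig x,y 146.5 -0.7
dot px [464. 207.] A 91 jig x,y -143.0 122.4
tab px [274.  86.] [251  80  48  14 666]
(np.int32(251), np.int32(80)) jig 8.2 37.7
(np.int32(299), np.int32(80)) jig -20.6 37.7
(np.int32(251), np.int32(94)) jig 8.3 45.9
(np.int32(299), np.int32(94)) jig -20.8 45.8
```

View pics/s6.png

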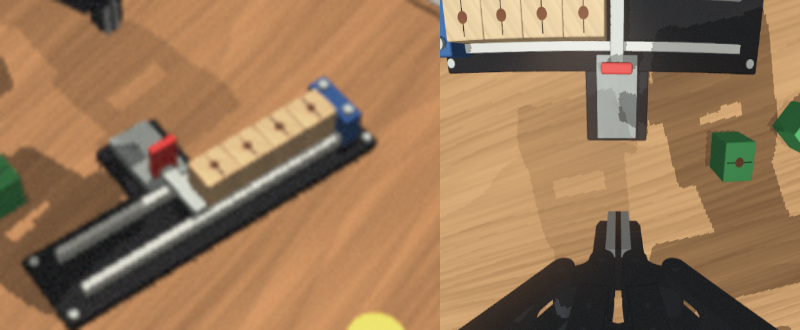

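The picture shows the row against the blue stop at (335,105), unbroken. The bar is fully across behind the last block at (185,190), and the arm is clear.

```bash
python3 -c "
from plant import ctrl
print(ctrl.hand_in())"
```

```text
the job is handed in; nothing more can be done
None
```

The job is handed in at about 24 s: the four-block train is against the blue stop, the keeper bar is fully across behind the last block, and the arm is clear (a first pass went just above the blocks without moving them).

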